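Hold the wire feeder's pressure arm open for a roll change

ROBOT

A 6-joint arm with a two-finger parallel gripper is mounted at the origin on the work surface. World frame = base frame: x ahead of the robot, y to its left, z up, the work surface at z = 0. Lengths are in m, angles in rad, forces in N, time in s.
With the tool pointing down it reaches from about 0.35 to 0.925 m from the base axis. Payload 6.4 kg.
Tool frame: the origin (TCP) lies on the centre line of the jaws, within the pads' length; the fingertips stand 22 mm ahead of it and the grasp point (between the pads) lies 3 mm ahead of it; z points along the fingers, x is the direction in which the jaws open and shut, and the axes are right-handed (so a half turn about z gives the same grasp; the last joint's range is limited). The gripper opens to 85 mm and grips with 20 to 120 N. Pads are 22 mm wide; open, the fingers measure 114 mm over their backs; the gripper's body (76 mm by 85 mm) begins 54 mm behind the grasp point. The pads swing forward as they close: fully open they stand 13 mm farther back than shut.
Start: joints at [-0.174, 0.245, 1.558, -0, 1.339, -0.174], TCP at [0.65, 0, 0.253] pointing down, gripper open.
Joint ranges: [-3.13, 3.13], [-1.02, 2.26], [0.13, 2.54], [-0.95, 4.09], [0.21, 2.88], [-2.74, 2.74]. Speed limits (rad/s): [2.57, 2.57, 3.14, 3.14, 3.14, 3.14].

INTERFACE

Orientations are given as a rotation vector (axis times angle).
In Python, from bench import r, inverse_kinematics, cams gives the robot as it stands. Calls block until the motion is done:
- r.reach(position, orientation): joint-space move of the TCP to a pose.
- r.movel(position, velocity=0.15, frame=None, contact_N=None): straight line of the TCP; frame=None keeps the orientation; velocity is the mean speed in m/s. With contact_N (N) it stops when the force on the tool has changed by that much, and returns True; else False.
- r.set_joints(angles): joint-space move.
- r.command_gripper(opening, force=None): opening from 0.0 (shut) to 1.0 (fully open); force is the grip in N (None keeps the last); returns when the fingers have stopped.
- r.sleep(seconds).
- inverse_kinematics(position, orientation): joint angles nearest the present ones, or None.
- r.get_state(): the state.
- cams.snapshot(name): name is "scene" or "side" or "wrist"; returns the picture (480x640x3 uint8, red, green, blue); there is no depth.
- cams.calibration(name): a dict with "fx", "fy", "cx", "cy" (pixels), "rvec" (rotation vector, rad) and "tvec" (3), from world to camera coordinates, as OpenCV has them. Camera axes: x right, y down, z forward; pixel columns grow to the right and rows downward; lengths in m; the calibration is good to about 2 mm. The wrist camera is an equidistant fisheye: a pixel r from the principal point sees the ray r / f radians off the axis. A picture is of the moment at which its call begins: read the wrist's pose just before it. calibration takes no time and is no camera call; for the wrist camera it gives the pose at the moment of the call.
A pose or a line that the arm cannot do raises r.Unreachable and nothing moves.
- r.job_done(): hands the job in, once; it reports no verdict.
The state is a dict: "time_s": time; "q": joint angles; "joint_vel": joint speeds; "joint_efforts": joint torques, N m; "position": TCP position; "eef_rot": TCP orientation; "force": force on the tool from outside, world axes, zero at the start; "torque": the same for the moment, N m; "finger_gap": opening from 0.0 (shut) to 1.0 (fully open).
Only numpy, scipy, OpenCV 4.12 (cv2) and the standard library are available. Lean on these libraries where they do the work, as an engineer would, in place of code of your own. Each camera call takes 0.05 s, during which the arm holds its last target.

TASK

The drive roll of the wire feeder on the bench is about to be changed: turn the pressure knob clockwise past its click, from the red mark to the green one, so that its cam lets go of the pressure arm (never force the arm past the cam). Then take the arm by its red handle, swing it away from the drive roll against its spring right to its stop, and finish holding it there (do not let go: it would snap shut while I change the roll). Leave the new roll and the hex key in the spool bay and the copper nozzle in front of the case where they are.

Things in the scene. Friction and masses are not known exactly. Their poses are not given: they have to be found in the camera images.
- feeder: Welding-wire feeder lying on its back, door off, fixed on the bench at any turn. Grey case 280 x 480 mm (its x, y), rim 108 mm high, deck 85 mm. Origin: centre of underside, z up; its front long side is -x. On the -y half of the deck: drive plate (top 93 mm) with rolls, arm and knob; nothing but knob grip and handle exceeds 145 mm. +y half: spool bay, grey spindle 143 mm high at (20, 133) mm.
- knob_grip (a point): Black pressure knob: centre of its bar grip, on the upright turning axis, 158 mm above the bench. Bar 44 mm long, 12 mm wide, 145 to 171 mm above the bench, over a skirt of 46 mm diameter (137 to 145 mm). Site x runs along the bar to its white pointer end, z up. The pointer stands by the red mark of the dial (feeder's +y) at the start, by the green mark when released.
- pressure_knob (a joint): Knob angle in rad, growing clockwise seen from above: about 0 at the start (red mark; the cam under the knob bars the arm), 1.2 at its far stop (green mark, arm free). A sprung pin riding over a lobe of the skirt resists with up to about 0.25 N m until 0.6; past that it clicks over and pushes the knob on to 1.2 and keeps it there.
- pivot_top (a point): Top of the pressure arm's upright pivot, on the arm's turning axis, 144 mm above the bench, with a yellow torsion spring round it. The arm is a flat blue bar 22 mm wide, 120 to 132 mm above the bench, running from here to the feeder's -y when shut.
- pressure_arm (a joint): Arm angle in rad: 0 shut (idler roll on drive roll), growing clockwise seen from above as it opens towards the feeder's front (-x), 0.6 at the stop post. Its spring drives it shut with 0.6 N m at 0 to 1.0 N m at 0.6 (5 to 8 N at the handle), and shuts it at once when let go. The cam keeps it shut until the knob is released; only 35 N or more at the handle would force it.
- handle_grip (a point): Grip point on the axis of the red handle, 166 mm above the bench. The handle is an upright round plastic post, 15 mm diameter, 132 to 182 mm above the bench, on the free end of the pressure arm, 115 mm from its pivot axis; it turns with the arm.
- drive_roll (a point): Top of the steel drive roll's black cap, 127 mm above the bench; roll 35 mm diameter, axis upright. The arm swings away from it.
- stop_post (a point): Top of the dark upright stop post (12 mm diameter), 134 mm above the bench: the arm's side comes against it at 0.6 rad.
- red_handle: The same red handle as a body that turns with the arm; its origin lies on the handle's axis at bench height (not on the handle itself).
- new_roll: New drive roll, brass coloured, 35 mm diameter, 20 mm high, loose in the spool bay of the feeder; origin at the centre of its underside. Leave alone.
- hex_key: L-shaped hexagon key, bright steel, 85 x 28 mm, 5 mm thick, loose in the spool bay; origin in the middle of the long leg, on its underside. Leave alone.
- gas_nozzle: Copper gas nozzle, 24 mm diameter, 58 mm high, standing on the bench in front of the feeder; origin at the centre of its underside. Leave alone.

How it is judged:
On the way:
1. the pressure knob is turned past its click to the release mark while the arm is still shut (value of joint pressure_knob above 1.05 rad and value of joint pressure_arm below 0.15 rad), for 0.2 s.
At the end, for the whole second after the job is handed in: The knob stands past its click at the green mark (beyond 1.05 of 1.2 rad), the pressure arm stands still at its open stop (beyond 0.555 of 0.6 rad, about 5 mm at the handle) and the gripper's fingers hold it there by the red handle with more than 3 N (value of joint pressure_knob above 1.05 rad and value of joint pressure_arm above 0.555 rad and velocity of joint pressure_arm between -0.15 and 0.15 rad/s and contact force between the fingers and red_handle above 3 N); the arm keeps its last pose, push and grip.
It fails at once if the arm was forced open before the knob had released it (value of joint pressure_arm above 0.15 rad and value of joint pressure_knob below 0.95 rad).
It fails at once if the new roll, the hex key or the nozzle was moved by more than 30 mm (distance of any of new_roll, hex_key, gas_nozzle from where it was at the start of the episode above 0.03 m).
It also fails if it takes over 38 s, if anything falls off the work surface, if the arm or the gripper's body presses on something with over 40 N, if the wrist force passes 120 N, or if a joint passes its speed limit or range.

## Working session

There is one attempt and no reset: what is moved stays moved. The work goes in short steps, each a Python script; the robot and the scene stay as the last script left them, time stands still between calls to the robot, and variables do not carry over. Pictures are saved under pics/ and viewed, and the job is handed in when it is done.

```bash
ls; mkdir -p pics
python3 - <<'E'
from bench import r,cams
import cv2,numpy as np
for n in ("scene","side","wrist"):
    c=cams.calibration(n); print(n,{k:np.round(v,3).tolist() for k,v in c.items()})
    cv2.imwrite(f"pics/{n}0.png",cams.snapshot(n)[:,:,::-1])
s=r.get_state();print(s)
E
```

```text
pics
scene {'fx': 601.239, 'fy': 601.239, 'cx': 315.806, 'cy': 242.305, 'rvec': [0.841, 2.42, -1.228], 'tvec': [0.402, -0.13, 1.402]}
side {'fx': 600.31, 'fy': 600.31, 'cx': 322.813, 'cy': 233.637, 'rvec': [0.715, -2.391, 1.361], 'tvec': [0.493, 0.228, 0.821]}
wrist {'fx': 371.648, 'fy': 371.648, 'cx': 313.557, 'cy': 240.313, 'rvec': [-2.832, -0.0, 0.002], 'tvec': [-0.649, -0.039, 0.381]}
{'time_s': 0.15, 'q': array([-1.74111420e-01,  2.45694744e-01,  1.55875220e+00, -1.46055823e-05,
        1.33871701e+00, -1.74158552e-01]), 'joint_vel': array([ 0.00159879, -0.00271503, -0.00368182, -0.00046525,  0.00156816,
        0.00041926]), 'joint_efforts': array([ 3.57137314e-04, -4.29984105e+01, -3.26552796e+01, -1.40693478e-04,
        3.52074814e-03,  1.27692519e-05]), 'position': array([6.49593104e-01, 6.67067076e-05, 2.52397368e-01]), 'eef_rot': array([-3.14133347e+00, -7.93239490e-05,  2.43453087e-03]), 'force': array([-0.58802934, -0.94206715,  0.29082726]), 'torque': array([ 0.06116884, -0.00562535,  0.02665715]), 'finger_gap': 1.0015231910954037}
```

View pics/scene0.png

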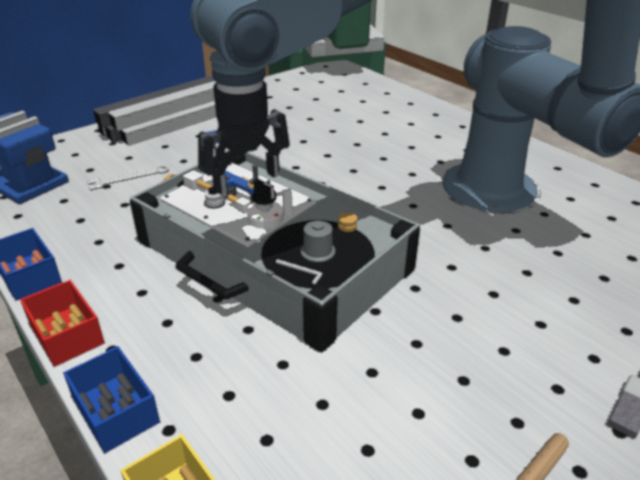

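View pics/side0.png

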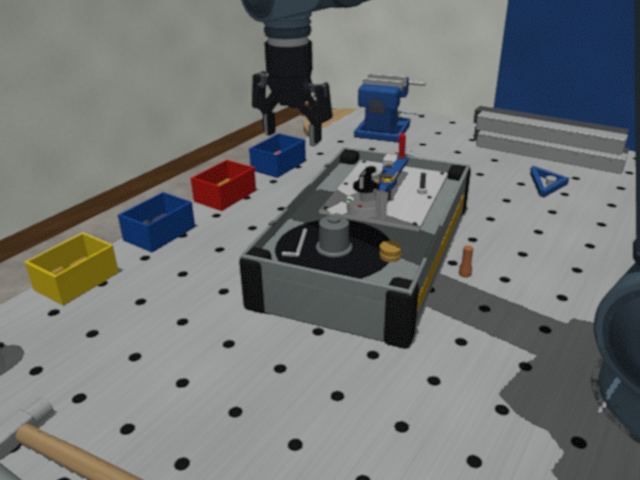

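View pics/wrist0.png

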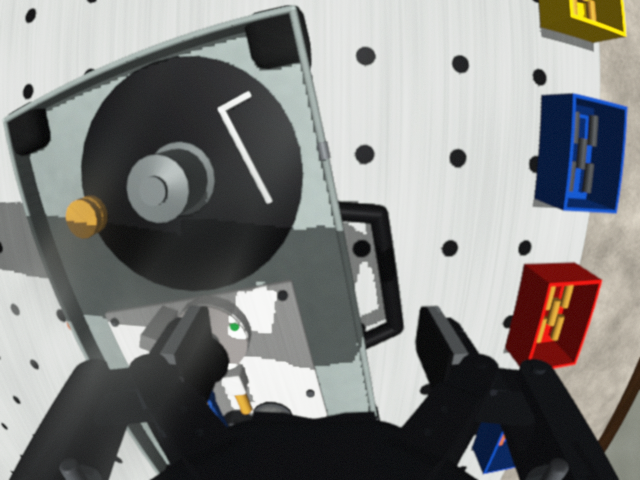

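The wrist view looks over the spool bay, with the spindle top near (152,190), the brass roll (85,217) and the green mark (234,327). The gripper hides the knob and the arm, so I'll back off toward -y for a clear view.

Run:
```python
from bench import r,cams
import cv2,numpy as np,json
for p in ([0.6,-0.28,0.36],[0.58,-0.25,0.34],[0.6,-0.22,0.32]):
    try: r.reach(p,[np.pi,0,0]); print(p); break
    except r.Unreachable: print('unreach',p)
c=cams.calibration("wrist"); json.dump({k:np.array(v).tolist() for k,v in c.items()},open('w1.json','w'))
cv2.imwrite("pics/w1.png",cams.snapshot("wrist")[:,:,::-1])
for n in("side","scene"): cv2.imwrite(f"pics/{n}1.png",cams.snapshot(n)[:,:,::-1])
for n in("side","scene"): json.dump({k:np.array(v).tolist() for k,v in cams.calibration(n).items()},open(n+'.json','w'))
im=cv2.imread("pics/side1.png");cv2.imwrite("pics/side1c.png",cv2.resize(im[120:280,300:500],None,fx=4,fy=3.75) if 0 else cv2.resize(im[120:270,300:500],None,fx=4,fy=4))
im=cv2.imread("pics/scene1.png");cv2.imwrite("pics/scene1c.png",cv2.resize(im[130:280,130:330],None,fx=4,fy=4))
s=r.get_state();print(s['time_s'],s['position'],s['q'])
```

```text
[0.6, -0.28, 0.36]
1.4667 [ 0.60037007 -0.27851594  0.3591699 ] [-6.05387810e-01  2.09751680e-01  1.40783011e+00  1.75497431e-04
  1.52538783e+00 -6.07392480e-01]
```

View pics/w1.png

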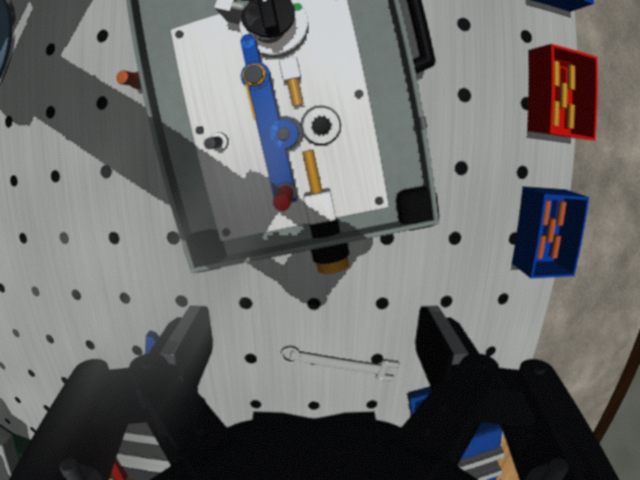

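View pics/side1c.png

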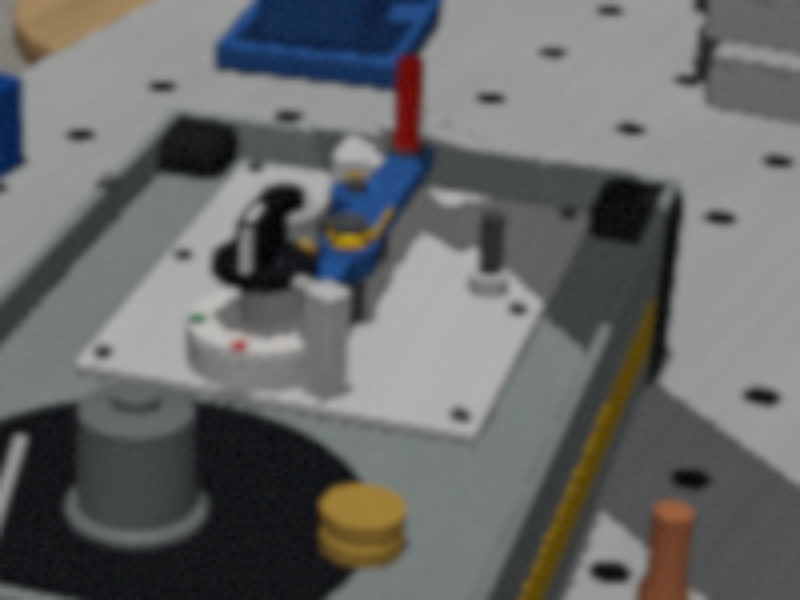

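View pics/scene1c.png

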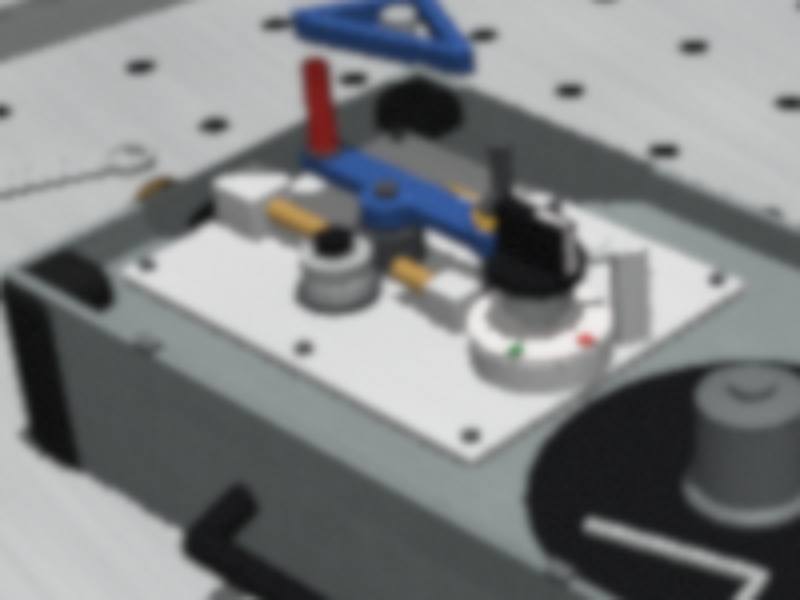

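The views are clear now: knob at the top of the wrist picture near (268,15), pivot (254,74) and red handle (283,198). I'll enlarge it to pick exact points.

Run:
```python
import cv2
im=cv2.imread("pics/w1.png");cv2.imwrite("pics/w1c.png",cv2.resize(im[0:140,170:360],None,fx=4.2,fy=4.2,interpolation=cv2.INTER_CUBIC))
cv2.imwrite("pics/w1d.png",cv2.resize(im[110:250,170:360],None,fx=4.2,fy=4.2,interpolation=cv2.INTER_CUBIC))
```

```text
(no output)
```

View pics/w1c.png

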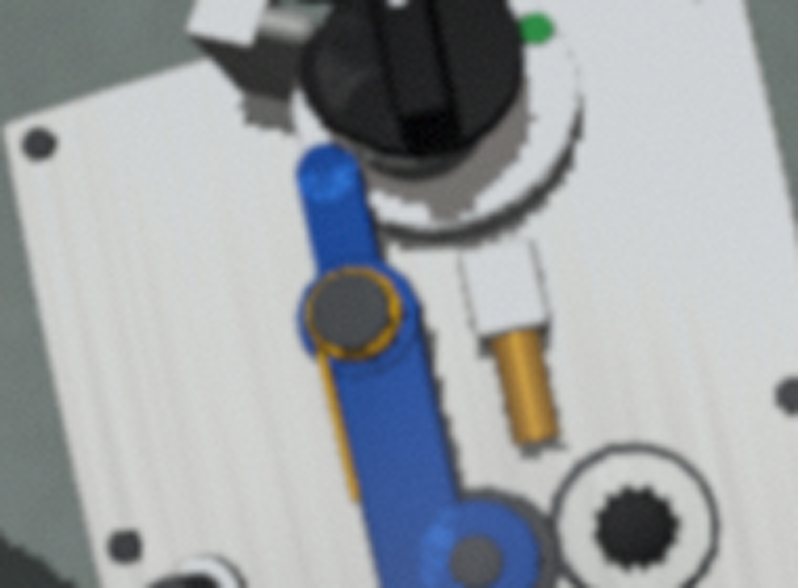

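View pics/w1d.png

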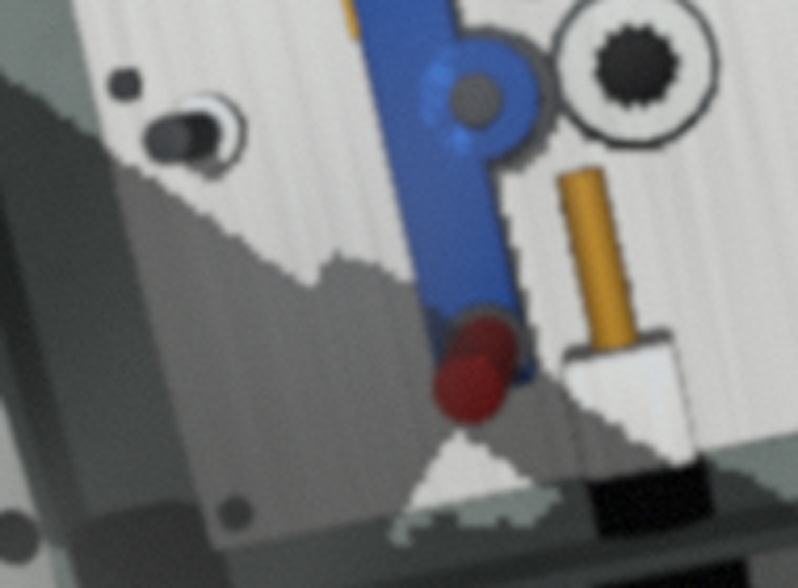

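```bash
cat > h.py <<'E'
import numpy as np,cv2,json
def ray(c,u,v,fish=True):
    x=(u-c['cx'])/c['fx'];y=(v-c['cy'])/c['fy']
    if fish:
        t=np.hypot(x,y); d=np.array([np.sin(t)*x/t,np.sin(t)*y/t,np.cos(t)])
    else: d=np.array([x,y,1])
    R=cv2.Rodrigues(np.array(c['rvec'],float))[0]; t=np.array(c['tvec'])
    return -R.T@t, R.T@d
def hit(c,u,v,z,fish=True):
    o,d=ray(c,u,v,fish); return o+d*(z-o[2])/d[2]
E
python3 - <<'E'
from h import *
c=json.load(open('w1.json'));s=json.load(open('side.json'));e=json.load(open('scene.json'))
P={}
for n,u,v,z in [('pivot',254,75,.144),('handle',281.9,202.6,.182),('roll',321.7,125.5,.127),('stop',209.8,143.3,.134),('skirt',268.1,10.2,.145)]:
    P[n]=hit(c,u,v,z);print(n,P[n].round(4))
print(np.linalg.norm((P['pivot']-P['handle'])[:2]))
d=(P['handle']-P['pivot'])[:2];print('ang',np.degrees(np.arctan2(*d[::-1])))
print('side handle top',hit(s,300+409/4,120+58/4,.182,False),'scene',hit(e,130+316/4,130+63/4,.182,False))
print('side pivot',hit(s,300+348/4,120+225/4,.144,False),'scene idler? ')
print('scene bar top ctr',hit(e,130+535/4,130+215/4,.171,False),'side',hit(s,300+270/4,120+200/4,.171,False))
E
```

```text
pivot [ 0.5463 -0.1525  0.144 ]
handle [ 0.5736 -0.2624  0.182 ]
roll [ 0.6071 -0.1996  0.127 ]
stop [ 0.5013 -0.214   0.134 ]
skirt [ 0.5587 -0.0911  0.145 ]
0.11331947464476771
ang -76.08138817358373
side handle top [ 0.57433044 -0.26165054  0.182     ] scene [ 0.57283029 -0.26006446  0.182     ]
side pivot [ 0.54421758 -0.14610192  0.144     ] scene idler? 
scene bar top ctr [ 0.56088225 -0.09000759  0.171     ] side [ 0.55961662 -0.09918564  0.171     ]
```

The checks agree: pivot to handle measures 113 mm (115 given), the handle matches within 2 mm across three cameras, and the feeder yaw is about 13.9°. Next is a closer look at the knob.

Run:
```python
from bench import r,cams
from h import *
r.reach([0.56,-0.17,0.33],[np.pi,0,0])
c=cams.calibration("wrist"); json.dump({k:np.array(v).tolist() for k,v in c.items()},open('w2.json','w'))
im=cams.snapshot("wrist")[:,:,::-1];cv2.imwrite("pics/w2.png",im)
p=hit(c,313,240,.15);print(p)
R=cv2.Rodrigues(np.array(c['rvec'],float))[0]
q=R@np.array([.559,-.091,.158])+np.array(c['tvec']);th=np.arctan2(np.hypot(q[0],q[1]),q[2]);k=th/np.hypot(q[0],q[1])*c['fx']
u,v=int(q[0]*k+c['cx']),int(q[1]*k+c['cy']);print(u,v)
y0=max(0,v-70);x0=u-95
cv2.imwrite("pics/w2c.png",cv2.resize(im[y0:y0+140,x0:x0+190],None,fx=4,fy=4,interpolation=cv2.INTER_CUBIC));print(x0,y0,r.get_state()['time_s'])
```

```text
[ 0.55923033 -0.18610195  0.15      ]
312 126
217 56 2.0667
```

View pics/w2c.png

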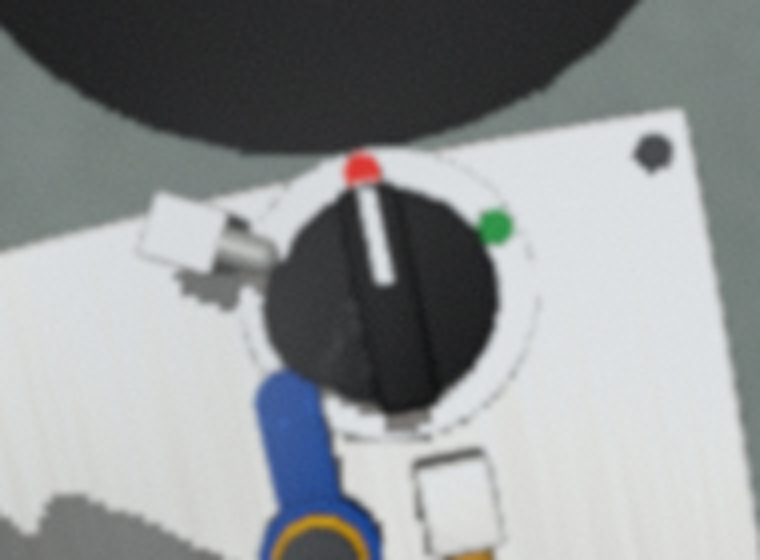

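Knob in close-up: skirt centre about (381,297) in the crop, pointer tip at the red dot (362,168), green dot at (495,227), pivot (322,548).

Run:
```python
from h import *
c=json.load(open('w2.json'))
f=lambda x,y,z:hit(c,217+x/4,56+y/4,z).round(4)
k=f(381.5,297,.145);print('skirt',k)
a=f(367,188,.171);b=f(408,403,.171);print('bar',a,b,(a+b)/2,np.linalg.norm(a-b),np.degrees(np.arctan2(*(a-b)[:2][::-1])))
print('pivot',f(322,549,.144))
for x in (265,498): print(f(x,297,.145))
```

```text
skirt [ 0.5586 -0.0941  0.145 ]
bar [ 0.5559 -0.0732  0.171 ] [ 0.5636 -0.1138  0.171 ] [ 0.55975 -0.0935   0.171  ] 0.04132372200080724 100.7388971009055
pivot [ 0.5462 -0.1469  0.144 ]
[ 0.5349 -0.094   0.145 ]
[ 0.5823 -0.0939  0.145 ]
```

```bash
cat >> h.py <<'E'
from scipy.spatial.transform import Rotation as Ro
def down(yaw): return (Ro.from_euler('z',yaw)*Ro.from_rotvec([np.pi,0,0])).as_rotvec()
def show(r,m=''):
    s=r.get_state();print(m,'t',round(s['time_s'],2),'p',s['position'].round(4),'F',s['force'].round(1),'T',s['torque'].round(2),'gap',round(s['finger_gap'],3),'q6',round(s['q'][5],3));return s
E
python3 - <<'E'
from bench import r,cams
from h import *
yaw=np.radians(12.3); p=np.array([.559,-.094,.172])
r.reach(p+[0,0,.05],down(yaw)); r.command_gripper(0.5)
r.movel(p+[0,0,.004],velocity=.1,contact_N=8); show(r,'above')
r.command_gripper(0.0,force=50); show(r,'closed')
cv2.imwrite("pics/side2.png",cv2.resize(cams.snapshot("side")[120:270,300:500,::-1],None,fx=4,fy=4))
cv2.imwrite("pics/w3.png",cams.snapshot("wrist")[:,:,::-1])
E
```

```text
above t 3.76 p [ 0.5592 -0.094   0.1761] F [0.2 0.4 0.1] T [-0.03 -0.03  0.02] gap 0.5 q6 -0.581
closed t 4.14 p [ 0.5598 -0.0941  0.1771] F [1.8 0.  2.3] T [ 0.18 -0.26 -0.19] gap 0.125 q6 -0.581
```

View pics/side2.png

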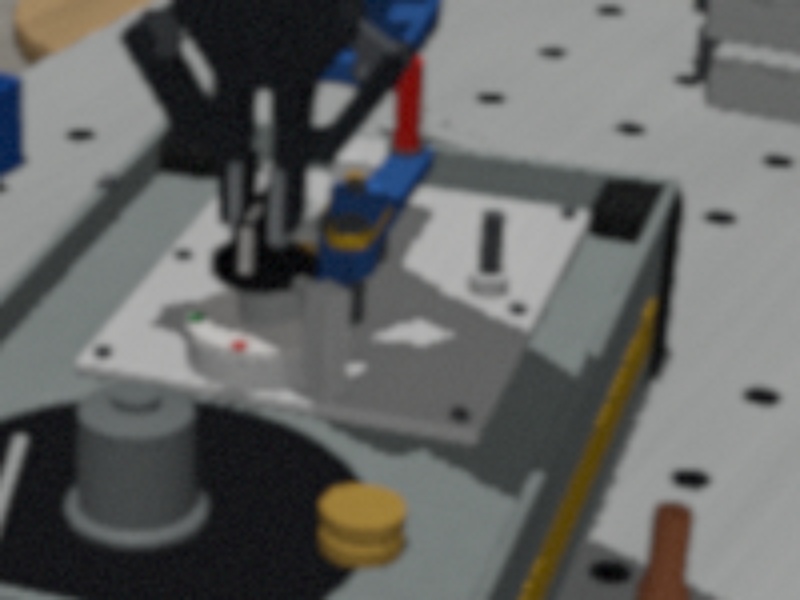

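View pics/w3.png

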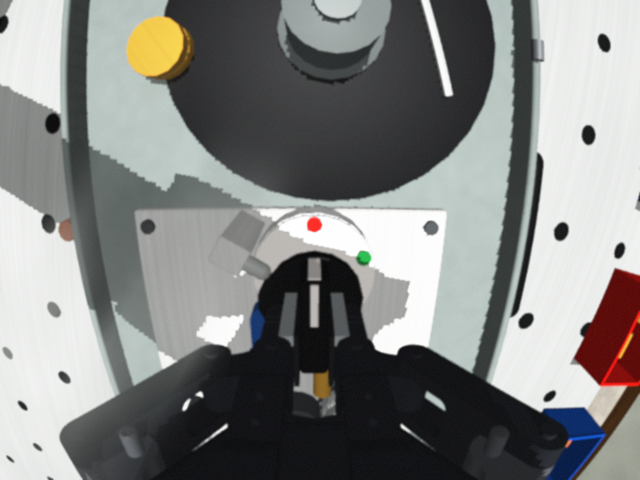

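The fingers hold the bar centred, with the gap (about 11 mm) matching the 12 mm bar and low forces. Turning clockwise, q6 increasing.

Run:
```python
from bench import r,cams
from h import *
q0=r.get_state()['q'].copy()
for a in (.2,.4,.6,.8,1.0,1.14):
    q=q0.copy();q[5]+=a;r.set_joints(q);s=show(r,a)
    if np.linalg.norm(s['force'])>50: print('HIGH');break
cv2.imwrite("pics/w4.png",cams.snapshot("wrist")[:,:,::-1])
```

```text
0.2 t 4.55 p [ 0.5601 -0.0942  0.1771] F [ 2.8 -0.2  1.3] T [ 0.05 -0.47  0.07] gap 0.12 q6 -0.385
0.4 t 4.86 p [ 0.5603 -0.0943  0.1771] F [ 5.2  0.6 -0.5] T [-0.03 -0.67  0.05] gap 0.126 q6 -0.184
0.6 t 5.17 p [ 0.5605 -0.0942  0.1771] F [ 5.3  0.3 -1.5] T [ 0.01 -0.85  0.03] gap 0.126 q6 0.016
0.8 t 5.47 p [ 0.5606 -0.0942  0.1771] F [ 6.1 -0.  -1.8] T [ 0.01 -0.92 -0.1 ] gap 0.124 q6 0.216
1.0 t 5.78 p [ 0.5606 -0.0943  0.1771] F [ 6.5 -0.6 -1.5] T [-0.01 -0.93 -0.09] gap 0.127 q6 0.417
1.14 t 6.04 p [ 0.5605 -0.0943  0.1771] F [ 5.6  0.4 -1.2] T [-0.07 -0.73 -0.07] gap 0.125 q6 0.556
```

View pics/w4.png

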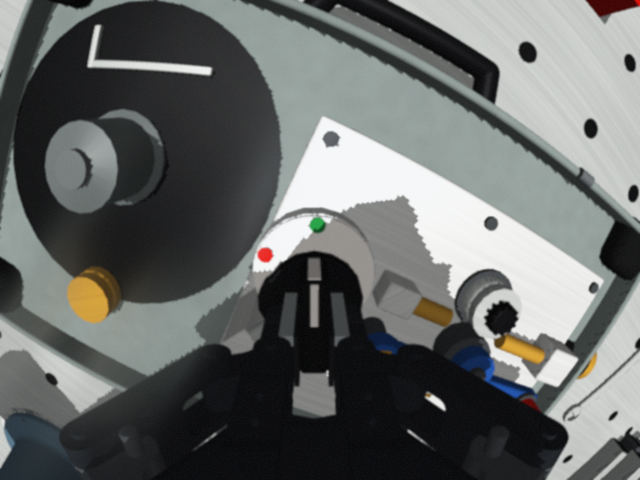

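The pointer now stands at the green mark (317,225), and the torque changed sign after about 0.7, so it has clicked over. I'll nudge a little more, release, lift and check.

Run:
```python
from bench import r,cams
from h import *
q=r.get_state()['q'].copy();q[5]+=.05;r.set_joints(q);show(r)
r.command_gripper(0.5);show(r)
p=r.get_state()['position'];r.movel(p+[0,0,.06],velocity=.2)
r.reach([.57,-.2,.28],down(np.radians(0)))
c=cams.calibration("wrist"); json.dump({k:np.array(v).tolist() for k,v in c.items()},open('w5.json','w'))
cv2.imwrite("pics/w5.png",cams.snapshot("wrist")[:,:,::-1]);show(r)
```

```text
t 6.34 p [ 0.5605 -0.0943  0.1771] F [ 2.8 -0.4  0.5] T [ 0.   -0.29 -0.04] gap 0.131 q6 0.603
 t 6.75 p [ 0.5602 -0.0943  0.177 ] F [-0.2 -0.1  0.7] T [0.   0.02 0.02] gap 0.503 q6 0.606
 t 8.3 p [ 0.5696 -0.1994  0.2789] F [ 0.4 -0.2  0.5] T [ 0.02 -0.   -0.  ] gap 0.495 q6 -0.524
```

View pics/w5.png

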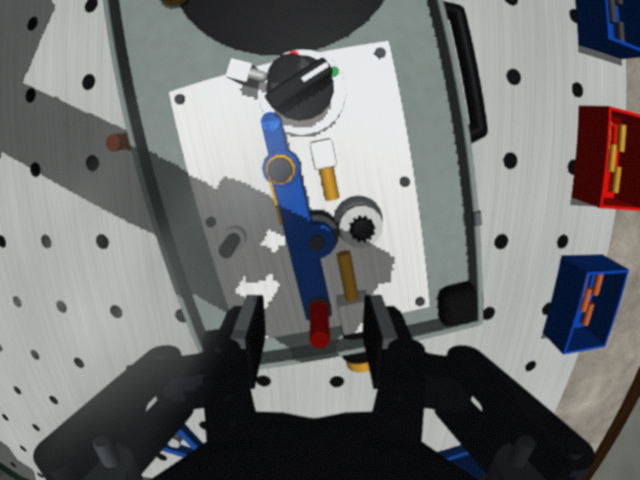

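The knob's pointer is by the green dot (334,72) and the arm is still shut. Handle top is near (319,341) and pivot (280,168). Measuring again, then gripping the handle.

Run:
```python
from bench import r,cams
from h import *
c=json.load(open('w5.json'))
h=hit(c,319,340,.182);pv=hit(c,280,168,.144);print('handle',h,'pivot',pv)
H=np.array([.5736,-.2614])
assert np.linalg.norm(h[:2]-H)<.006
yaw=np.radians(13.8)
r.reach([*H,.235],down(yaw))
print(r.movel([*H,.170],velocity=.12,contact_N=8)); show(r,'at')
r.command_gripper(0.0,force=60); show(r,'closed')
cv2.imwrite("pics/side6.png",cv2.resize(cams.snapshot("side")[120:270,300:500,::-1],None,fx=4,fy=4))
cv2.imwrite("pics/w6.png",cams.snapshot("wrist")[:,:,::-1])
```

```text
handle [ 0.57261866 -0.26230364  0.182     ] pivot [ 0.5456758  -0.14965875  0.144     ]
False
at t 9.4 p [ 0.5742 -0.2614  0.171 ] F [-0.4  0.3  1.1] T [-0.   -0.   -0.02] gap 0.498 q6 -0.848
closed t 9.78 p [ 0.5731 -0.2621  0.1715] F [-5.5  0.2  6. ] T [-0.04  0.92 -0.01] gap 0.153 q6 -0.848
```

View pics/side6.png

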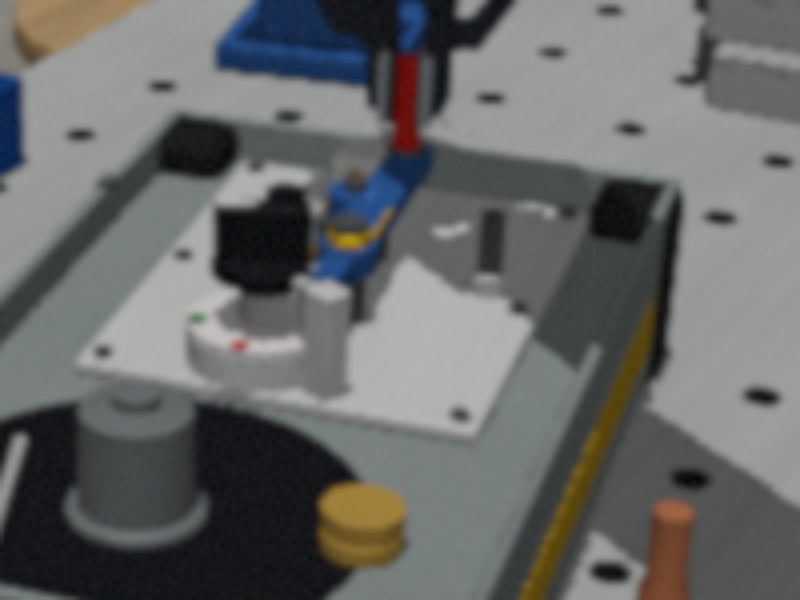

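View pics/w6.png

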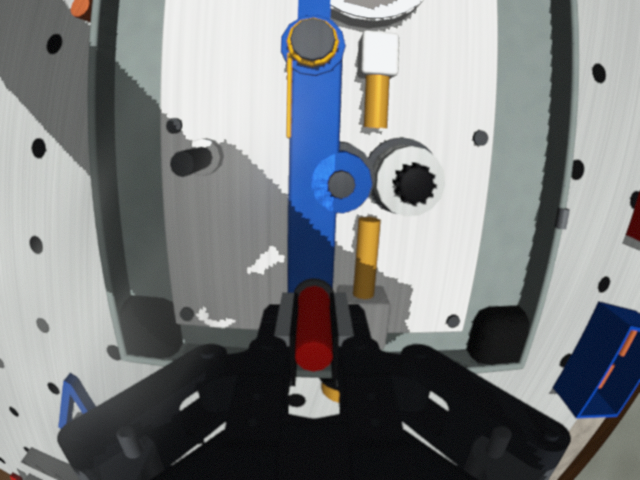

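The handle is centred between the pads (gap about 13 mm on the 15 mm post). The pivot estimate gives a radius of 115.4 mm, so I'll swing along the arc while watching forces.

```bash
cat >> h.py <<'E'
PV=np.array([.546,-.1497]);H0=np.array([.5732,-.2618]);YAW0=np.radians(13.8)
def arc(a,z=.171):
    c,s=np.cos(-a),np.sin(-a);d=np.array([[c,-s],[s,c]])@(H0-PV)
    return [*(PV+d),z],down(YAW0-a)
def ang(p):
    d=np.array(p[:2])-PV;d0=H0-PV
    return -(np.arctan2(d[1],d[0])-np.arctan2(d0[1],d0[0]))
E
python3 - <<'E'
from bench import r,cams
from h import *
for a in (.1,.2,.3,.4,.5,.56):
    p,o=arc(a);r.movel(p,velocity=.06,frame=o);s=show(r,a);print('  ang',ang(s['position']).round(3))
    if np.linalg.norm(s['force'])>35: print('HIGH');break
cv2.imwrite("pics/w7.png",cams.snapshot("wrist")[:,:,::-1])
E
```

```text
0.1 t 10.22 p [ 0.5627 -0.2641  0.1716] F [ 4.6 -0.3 -2.2] T [-0.06 -0.64  0.17] gap 0.156 q6 -0.764
  ang 0.093
0.2 t 10.57 p [ 0.5513 -0.2653  0.1716] F [ 5.9 -1.3 -2.5] T [-0.23 -0.67  0.11] gap 0.156 q6 -0.677
  ang 0.192
0.3 t 10.91 p [ 0.5398 -0.2653  0.1716] F [ 5.9 -1.  -1.4] T [-0.27 -0.76  0.06] gap 0.157 q6 -0.589
  ang 0.292
0.4 t 11.25 p [ 0.5284 -0.2642  0.1716] F [ 6.2 -3.  -2.9] T [-0.31 -0.84  0.05] gap 0.158 q6 -0.499
  ang 0.391
0.5 t 11.59 p [ 0.5172 -0.2618  0.1716] F [ 7.3 -2.5 -3.3] T [-0.46 -0.85  0.  ] gap 0.158 q6 -0.408
  ang 0.489
0.56 t 11.86 p [ 0.5106 -0.2599  0.1716] F [ 7.1 -3.4 -3.7] T [-0.45 -0.87  0.01] gap 0.152 q6 -0.352
  ang 0.549
```

View pics/w7.png

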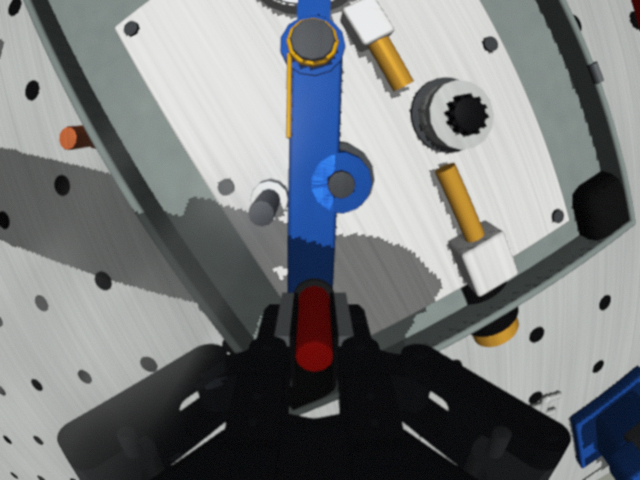

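The forces match the spring, and the arm is a few mm short of the stop post (263,205). Creeping up until the force rises.

Run:
```python
from bench import r,cams
from h import *
for a in np.arange(.575,.70,.012):
    p,o=arc(a);r.movel(p,velocity=.03,frame=o);s=show(r,round(a,3));t=Ro.from_rotvec(s['eef_rot']).as_matrix()[:,0];f=s['force']@t;print('  ang',ang(s['position']).round(3),'ftan',f.round(1))
    if abs(f)>17: break
r.sleep(.5);show(r,'settled')
c=cams.calibration("wrist")
cv2.imwrite("pics/w8.png",cams.snapshot("wrist")[:,:,::-1])
cv2.imwrite("pics/side8.png",cv2.resize(cams.snapshot("side")[120:270,300:500,::-1],None,fx=4,fy=4))
```

```text
0.575 t 12.16 p [ 0.5092 -0.2595  0.1716] F [ 7.4 -3.1 -3.8] T [-0.47 -0.97  0.01] gap 0.158 q6 -0.338
  ang 0.562 ftan 7.9
0.587 t 12.41 p [ 0.5079 -0.259   0.1716] F [ 7.8 -2.9 -3.4] T [-0.52 -0.94  0.  ] gap 0.156 q6 -0.327
  ang 0.573 ftan 8.3
0.599 t 12.66 p [ 0.5066 -0.2586  0.1716] F [ 7.6 -3.3 -4. ] T [-0.53 -0.9   0.  ] gap 0.158 q6 -0.316
  ang 0.585 ftan 8.3
0.611 t 12.91 p [ 0.5056 -0.2582  0.1716] F [ 9.1 -4.4 -3.8] T [-0.63 -1.21  0.  ] gap 0.156 q6 -0.305
  ang 0.594 ftan 10.0
0.623 t 13.16 p [ 0.5054 -0.2581  0.1717] F [14.6 -6.9 -8.8] T [-0.87 -1.99  0.16] gap 0.156 q6 -0.294
  ang 0.597 ftan 16.0
0.635 t 13.41 p [ 0.5051 -0.258   0.1717] F [ 21.9  -9.2 -12.2] T [-1.15 -2.67  0.28] gap 0.156 q6 -0.283
  ang 0.599 ftan 23.7
settled t 13.91 p [ 0.5051 -0.258   0.1717] F [ 20.2  -7.7 -13.5] T [-1.12 -2.73  0.35] gap 0.153 q6 -0.283
```

View pics/w8.png

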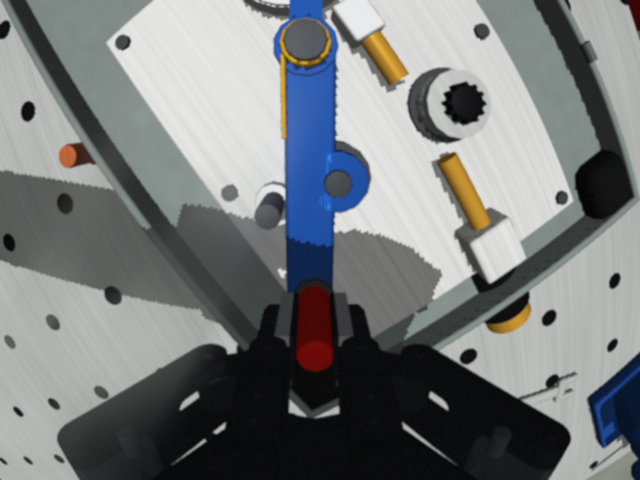

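View pics/side8.png

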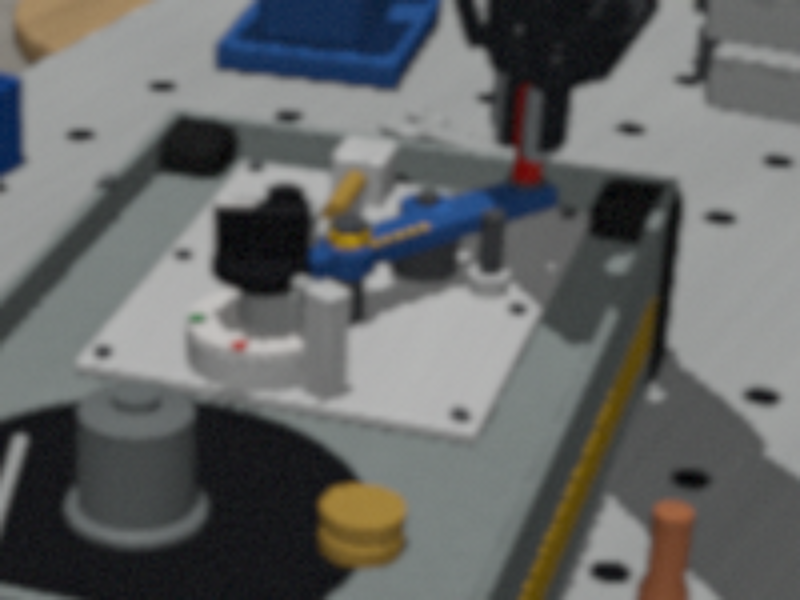

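The position stopped advancing at about 0.599 rad while the tangential force climbed from 8 to about 22 N. The arm lies on the post, the knob still points to green, and the roll, key and nozzle have not been touched. Handing in.

Run:
```python
from bench import r
from h import *
print(r.job_done()); s=show(r,'end'); print(ang(s['position']))
```

```text
the job is handed in; nothing more can be done
None
the job is handed in; nothing more can be done
```

The job is handed in at about 14 s of the 38 s. The knob is at the green mark, and the gripper is holding the pressure arm open at its stop by the red handle.

- **Knob:** I gripped the bar and turned it clockwise about 1.19 rad with the arm still shut. The resisting torque changed sign after the click. The wrist picture after release showed the pointer at the green mark, and the side view just before hand-in showed it unchanged.
- **Pressure arm:** I swung it along its arc to the stop post. My estimate from the gripper position is 0.599 rad. The position stopped advancing there while the tangential force rose from 8 to about 22 N. The gripper was set to 60 N, and the finger gap stayed steady on the post (about 13 mm).
- **Loose parts:** the new roll and the nozzle were unmoved in the last pictures. The hex key was out of frame in those. I never worked near any of the three.
- **Checks that disagreed slightly:** the first pivot measurements differed by 5–6 mm between views. A later view agreed with the known 115 mm radius, and I used that one. I could not read the state after hand-in, so the final second is unchecked.

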